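Turn the flask's lid until its lugs drop home

ROBOT

A 6-joint arm with a two-finger parallel gripper is mounted at the origin on the work surface. World frame = base frame: x ahead of the robot, y to its left, z up, the work surface at z = 0. Lengths are in m, angles in rad, forces in N, time in s.
With the tool pointing down it reaches from about 0.375 to 0.975 m from the base axis. Payload 3.8 kg.
Tool frame: the origin (TCP) lies midway between the tips of the shut fingers; the grasp point (between the pads) lies 19 mm behind it; z points along the fingers, y is the line along which they close (so a half turn about z gives the same grasp; the last joint's range is limited). The gripper opens to 85 mm and grips with 20 to 120 N. Pads are 22 mm wide; open, the fingers measure 114 mm over their backs; the gripper's body (76 mm by 85 mm) begins 54 mm behind the grasp point. The pads swing forward as they close: fully open they stand 13 mm farther back than shut.
Start: joints at [1.225, 0.264, 1.604, -0, 1.274, -0.037], TCP at [0.205, 0.643, 0.231] pointing down, gripper open.
Joint ranges: [-2.63, 2.63], [-0.94, 2.18], [0.31, 2.57], [-1.31, 4.45], [0, 2.66], [-2.55, 2.55]. Speed limits (rad/s): [2.57, 2.57, 3.14, 3.14, 3.14, 3.14].

INTERFACE

Orientations are given as a rotation vector (axis times angle).
In Python, from workcell import bot, imaging gives the robot as it stands.
- The arm moves only by the tool step_arm, never from a script. Its argument "series" is a list of rows, each an object of numbers: "grip": the closure, from -1 (fully open) to 1 (shut); "x", "y", "z": the shift along the tool's x, y, z normalised to -1 to 1, where 1 is 500 mm; "ax", "ay", "az": the turn, a rotation vector about the tool's x, y, z normalised to -1 to 1, where 1 is 30 degrees. A call has 1 to 12 rows; each row is the pose to reach, as a shift and turn from the pose commanded when the call began, along the tool's axes at that moment; what a row does not reach only later rows make up. A row lasts 1/10 s, in which the tool goes at most 50 mm and 8.59 degrees, less where a joint would pass 70% of its speed; a pose out of reach is approached as far as the arm can. A call with a number of a shift or a turn outside -1 to 1 is refused whole. A call with a gripper value outside its range is refused whole. The fingers move at their own pace and stop on an object; "force" is the grip in N (left out, the last holds). Time passes only in rows, so rows that repeat a pose let the fingers close. It gives the time, the measured TCP pose, the force, the opening and the grip force at its end, in the units of the state.
- bot.read_state(): the state, without advancing time (a new reading comes with each control period).
- imaging.read_camera(name): name is "side" or "top" or "wrist"; returns a dict with "img" (384x512x3 uint8, red, green, blue), "fx", "fy", "cx", "cy" (pixels), "k1" (the pictures are not rectified: a ray, as slopes to the right and down, at radius r is drawn at 1 + k1 r^2 times it, then the intrinsics apply), "R" (3x3) and "t" (3): a world point X has camera coordinates R X + t. Camera axes: x right, y down, z forward; pixel columns grow to the right and rows downward; lengths in m; the calibration is good to about 2 mm. A picture is of the moment at which its call begins. There is no depth.
- bot.finish_job(): hands the job in; it is judged then, once.
The state is a dict: "time": time; "q": joint angles; "joint_vel": joint speeds; "joint_torque": joint torques, N m; "tool_pos": TCP position; "tcp_rot": TCP orientation; "wrist_force": force on the tool from outside, world axes, zero at the start; "torque": the same for the moment, N m; "width": opening from 0.0 (shut) to 1.0 (fully open); "grip_force": force on a finger pad.
Only numpy, scipy, OpenCV 4.12 (cv2) and the standard library are available. Lean on these libraries where they do the work, as an engineer would, in place of code of your own. Each camera call takes 0.05 s, during which the arm holds its last target. There are 200 camera calls.

TASK

The lid of the stainless flask has been left sitting high, with its hidden lugs resting on the rim. Turn it clockwise where it sits, without taking it off the flask, until you feel it drop, leave it fully home and level, and let go. Leave the lunchbox and the shuttlecocks as they are.

Things in the scene. Friction and masses are not known exactly. Their poses are not given: they have to be found in the camera images.
- lid: Loose white plastic lid, about 140 g, sitting high on the flask. Round cap 84 mm across, 12 mm thick, with a 14 mm deep skirt. Origin on its axis at the cap's underside, the face that meets the rim; the cap's top is at z = +12 mm. x runs along the grip bar, y across it, z up. It turns easily; once pinched, a light push down of a few newtons helps it to drop.
- lid_bar (a point): Middle of the lid's grip bar (the folded flip-top mouthpiece), the part to pinch: a straight bar standing across the cap's top through its centre, 66 mm long, 20 mm wide, 30 mm tall, its top 42 mm above the lid's origin. This point is 27 mm above the lid's origin; same axes as the lid.
- lid_lugs (a point): Centre of the plane of the lugs' lower faces, 9 mm below the lid's origin. Hidden by the skirt: a plug 54 mm wide, 22 mm long, already in the neck with 2 mm play, and three equal lugs 120 degrees apart, 9 mm tall, now on the rim. 20 to 80 degrees of clockwise turn seen from above (it differs each time) brings them over three slots; they drop in within about 5 degrees of exact.
- flask: Wide stainless flask, 88 mm across, in a chrome three-prong holder 106 mm across screwed to a glass shelf: it can neither move nor turn. Origin at the centre of its underside, on the shelf's top 50 mm above the table; z up. The rim slots are hidden by the lid and the flask's yaw tells nothing of where they are.
- rim (a point): Centre of the flask's rim (top of its 72 mm wide neck), 120 mm above the flask's origin. The lid's origin is 9 mm above this point while the lid sits high, and level with it when the lid is home.
- lunchbox: Pink plastic lunchbox with four latches, 140 x 192 x 71 mm, loose on the glass shelf to the left or right of the flask. Origin at the centre of its underside; y along its length. Leave alone.
- shuttle0: Shuttlecock standing upright on its cork base, 84 mm tall, 64 mm across the top, in the row beyond the flask. Origin at the centre of the base's underside. Easily tipped: leave alone.
- shuttle1: Like shuttle0, next in the row.
- shuttle2: Like shuttle0, last in the row.
There are look-alikes about, which are no part of the job. What is shaped like the lid but blue or yellow is not meant.

How it is judged:
At the end, for the whole second after the job is handed in: The lid is on the flask, upright (within 0.06 rad) and centred (within 6 mm), its underside down on the rim (its origin less than 2.5 mm above the rim), and at rest (z of lid in the frame of flask between 0.115 and 0.1225 m and horizontal distance between lid and flask below 0.006 m and angle between lid's own z axis and vertical below 0.06 rad and linear speed of lid below 0.02 m/s); the robot touches nothing.
It fails at once if the lid is taken off the flask (raised more than 25 mm above where it first sat) (z of lid in the frame of flask above 0.154 m).
It fails at once if the lunchbox is pushed more than 30 mm (distance of lunchbox from where it was at the start of the episode above 0.03 m).
It fails at once if a shuttlecock is tipped (over 0.5 rad) or moved more than 30 mm (angle between any of shuttle0, shuttle1, shuttle2's own z axis and vertical above 0.5 rad or distance of any of shuttle0, shuttle1, shuttle2 from where it was at the start of the episode above 0.03 m).
It also fails if it takes over 58 s, if anything falls off the work surface, if the arm or the gripper's body presses on something with over 40 N, if the wrist force passes 120 N, or if a joint passes its speed limit or range.

## Working session

There is one attempt and no reset: what is moved stays moved. The work goes in short steps, Python scripts to look and compute and a tool call to move; the robot and the scene stay as the last step left them, time stands still between calls to the robot, and variables do not carry over. Pictures are saved under pics/ and viewed, at most 10 in all, crops included, and the job is handed in when it is done.

Besides the shell and the picture viewer there is one more tool, called after ">>>" as name([rows], argument=value, ...), one row to a line, values as JSON. step_arm: Moves the arm, as the interface text tells. Scaled input: -1 to 1 covers 500 mm each way for a shift and 30 degrees each way for a turn. Its arguments: {"type":"object","properties":{"series":{"type":"array","items":{"type":"object","properties":{"grip":{"type":"number"},"x":{"type":"number","minimum":-1,"maximum":1},"y":{"type":"number","minimum":-1,"maximum":1},"z":{"type":"number","minimum":-1,"maximum":1},"ax":{"type":"number","minimum":-1,"maximum":1},"ay":{"type":"number","minimum":-1,"maximum":1},"az":{"type":"number","minimum":-1,"maximum":1}}}},"force":{"type":"number"}},"required":["series"]}

```bash
mkdir -p pics; cat > h.py <<'E'
import numpy as np, cv2
from workcell import bot, imaging
from scipy.spatial.transform import Rotation as Ro
def ray(c,u,v):
    K=np.array([[c['fx'],0,c['cx']],[0,c['fy'],c['cy']],[0,0,1]])
    p=cv2.undistortPoints(np.array([[[u,v]]],float),K,np.array([c['k1'],0,0,0.]))[0,0]
    R=np.array(c['R']);t=np.array(c['t'])
    return -R.T@t, R.T@np.array([p[0],p[1],1])
def plane(c,u,v,z):
    o,d=ray(c,u,v); return o+d*(z-o[2])/d[2]
def tri(rs):
    A=0;b=0
    for o,d in rs:
        d=d/np.linalg.norm(d);P=np.eye(3)-np.outer(d,d);A=A+P;b=b+P@o
    x=np.linalg.solve(A,b); return x,[np.linalg.norm(np.cross(x-o,d/np.linalg.norm(d))) for o,d in rs]
E
python3 - <<'E'
from h import *
import pickle
cs={n:imaging.read_camera(n) for n in('side','top','wrist')}
pickle.dump(cs,open('c0.pkl','wb'))
im=np.vstack([np.hstack([cs['side']['img'],cs['top']['img']])])
cv2.imwrite('pics/a.png',cv2.resize(cs['side']['img'][...,::-1],None,fx=1.5,fy=1.5))
cv2.imwrite('pics/b.png',cv2.resize(cs['top']['img'][...,::-1],None,fx=1.5,fy=1.5))
for n in cs: print(n,-np.array(cs[n]['R']).T@cs[n]['t'])
s=bot.read_state();print(s)
E
```

```text
side [ 0.35853569 -0.6930154   0.67662102]
top [0.40914903 0.05227093 1.06981536]
wrist [0.13300352 0.6655064  0.37384154]
{'time': 0.15, 'q': array([ 1.22507120e+00,  2.64607761e-01,  1.60507442e+00,  1.93459417e-05,
        1.27373190e+00, -3.68776223e-02]), 'joint_vel': array([ 1.98366772e-03, -2.02130878e-03, -1.91917184e-03, -2.46054040e-04,
        1.21677656e-03, -2.45056355e-05]), 'joint_torque': array([ 1.76582711e-03, -5.15907884e+01, -3.67962384e+01, -1.36573822e-04,
        7.95820932e-03, -3.44427940e-05]), 'tool_pos': array([0.20495674, 0.64251806, 0.23022179]), 'tcp_rot': array([-4.83163239e-01, -3.10384599e+00,  2.80303805e-03]), 'wrist_force': array([ 0.24809549,  0.88544066, -0.69081551]), 'torque': array([-0.04546485, -0.01364683, -0.00423987]), 'grip_force': 0.0, 'width': 1.000977407539511}
```

View pics/a.png

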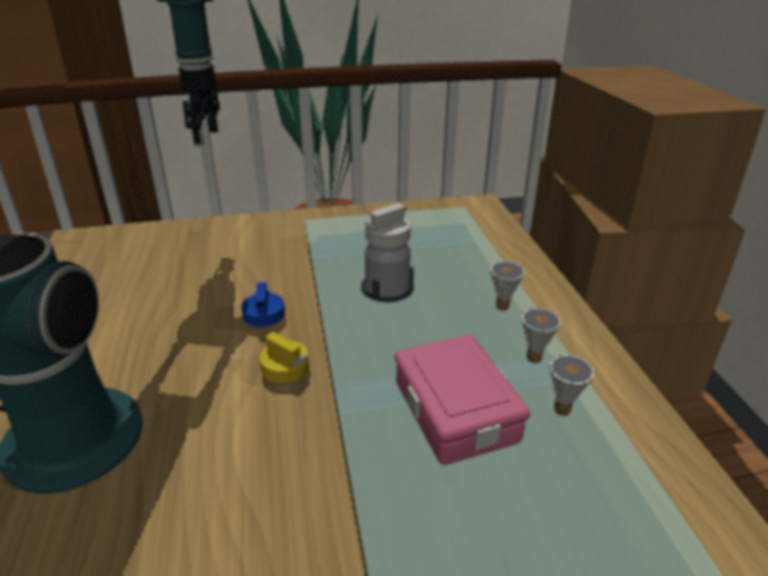

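View pics/b.png

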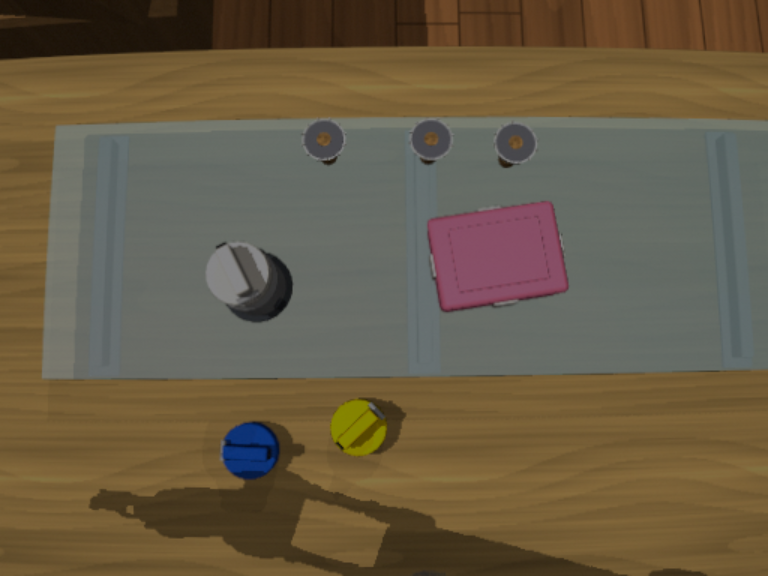

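The side picture shows the white lid on the steel flask at (388,228), with a blue lid at (263,308) and a yellow one at (285,360) on the table. The top picture shows them at (240,273), (250,450) and (358,427). Only the white lid sits on a flask, so it is the one meant. I'll confirm this in one crop and measure it.

```bash
python3 - <<'E'
from h import *
import pickle
cs=pickle.load(open('c0.pkl','rb'))
a=cs['side']['img'][130:205,230:290];b=cs['top']['img'][150:225,130:205]
f=lambda i:cv2.resize(i[...,::-1],(375 if i.shape[1]==75 else 300,375),interpolation=cv2.INTER_CUBIC)
cv2.imwrite('pics/c.png',np.hstack([f(a),f(b)]))
E
```

```text
(no output)
```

View pics/c.png

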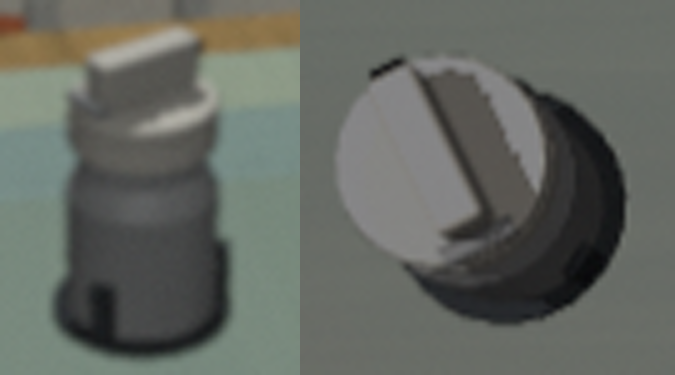

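The crop confirms it: a white lid with a grip bar, sitting high on the steel flask. The bar top's centre is at about (144,52) in the left crop and (427,148) in the right crop.

```bash
python3 - <<'E'
from h import *
import pickle
cs=pickle.load(open('c0.pkl','rb'));S,T=cs['side'],cs['top']
s=lambda x,y:ray(S,230+(x-2)/5,130+(y-2)/5)
t=lambda x,y:ray(T,130+(x-302)/5,150+(y-2)/5)
print('bar top',tri([s(144,52),t(427,148)]))
print('near corner',tri([s(103,75),t(485,217)]))
tp=lambda x,y,z:plane(T,130+(x-302)/5,150+(y-2)/5,z)
a,b=tp(412,65,.221),tp(485,217,.221);print(a,b,np.linalg.norm(a-b),np.degrees(np.arctan2(*(b-a)[1::-1])))
print('cap c',tp(440,160,.191),'cap diam',np.linalg.norm(tp(335,160,.191)-tp(545,160,.191)))
p=lambda n,u,v,z:plane(cs[n],u/1.5,v/1.5,z)
for u,v in((323,140),(431,139),(516,143)):print('sh',p('top',u,v,.134))
print('box',p('top',429,223,.12),p('top',440,310,.12))
st=bot.read_state();print(Ro.from_rotvec(st['tcp_rot']).as_matrix().round(3))
E
```

```text
bar top (array([0.54703372, 0.2468097 , 0.21776259]), [np.float64(0.0008493161572403538), np.float64(0.0008493161572403123)])
near corner (array([0.5205695 , 0.22458821, 0.21710067]), [np.float64(0.0007179881419705839), np.float64(0.0007179881419708294)])
[0.57738189 0.25248028 0.221     ] [0.51934502 0.22387351 0.221     ] 0.0647041342853218 -153.76099021961937
cap c [0.54571318 0.24783893 0.191     ] cap diam 0.0822092381364596
sh [0.74229495 0.14168855 0.134     ]
sh [ 0.74218488 -0.01084982  0.134     ]
sh [ 0.73588747 -0.13151768  0.134     ]
box [ 0.6238421  -0.00642863  0.12      ] [ 0.50085931 -0.01933686  0.12      ]
[[-0.953  0.304 -0.001]
 [ 0.304  0.953 -0.002]
 [ 0.    -0.002 -1.   ]]
```

>>> step_arm([
  {"z":-0.2,"grip":-1},
  {"x":-0.89,"y":-0.548,"z":-0.2,"az":-1},
  {"x":-0.89,"y":-0.548,"z":-0.2,"az":-1},
  {"x":-0.89,"y":-0.548,"z":-0.2,"az":-1},
  {"x":-0.89,"y":-0.548,"z":-0.2,"az":-1},
  {"x":-0.89,"y":-0.548,"z":-0.2,"az":-1},
  {"x":-0.89,"y":-0.548,"z":-0.2,"az":-1},
  {"x":-0.89,"y":-0.548,"z":-0.2,"az":-1},
  {"x":-0.89,"y":-0.548,"z":-0.2,"az":-1},
  {"x":-0.89,"y":-0.548,"z":-0.2,"az":-1},
  {"x":-0.89,"y":-0.548,"z":-0.2,"az":-1},
  {"x":-0.89,"y":-0.548,"z":-0.2,"az":-1},
])

```text
validation failed for argument at $.se...
```

>>> step_arm([
  {"az":-0.46},
  {"az":-0.46},
  {"az":-0.46},
])

```text
validation failed for argument at $.se...
```

```bash
python3 - <<'E'
from h import *
import pickle
c=imaging.read_camera('wrist');pickle.dump(c,open('w1.pkl','wb'))
cv2.imwrite('pics/d.png',cv2.resize(c['img'][...,::-1],None,fx=1.5,fy=1.5))
st=bot.read_state();print(st['time'],st['tool_pos'],st['wrist_force'],st['q']);print(Ro.from_rotvec(st['tcp_rot']).as_matrix().round(3))
E
```

```text
0.2 [0.20499662 0.64262895 0.23043136] [ 0.01679271 -0.01057478  0.13225854] [ 1.22509759e+00  2.64459353e-01  1.60487158e+00 -3.40004140e-05
  1.27370108e+00 -3.69006832e-02]
[[-0.953  0.304 -0.   ]
 [ 0.304  0.953 -0.001]
 [ 0.    -0.001 -1.   ]]
```

View pics/d.png

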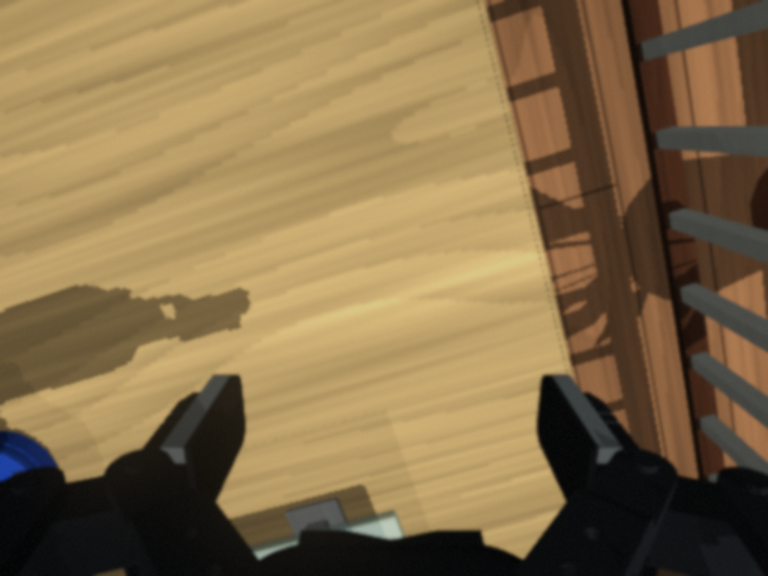

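The arm did not move because the call was refused. The wrist picture shows only the table, the edge and the fingers at (215,430) and (570,430). I'll try again with every field filled in.

>>> step_arm([
  {"x":0,"y":0,"z":-0.2,"ax":0,"ay":0,"az":0,"grip":-1},
], force=40)

```text
time: 0.3
tool_pos: [0.2032, 0.6378, 0.271]
tcp_rot: [-0.483, -3.101, 0.029]
wrist_force: [0.7, -0.1, -0.8]
width: 0.999
grip_force: 0.0
```

>>> step_arm([
  {"x":-0.89,"y":-0.548,"z":-0.1,"ax":0,"ay":0,"az":-1,"grip":-1},
  {"x":-0.89,"y":-0.548,"z":-0.1,"ax":0,"ay":0,"az":-1,"grip":-1},
  {"x":-0.89,"y":-0.548,"z":-0.1,"ax":0,"ay":0,"az":-1,"grip":-1},
  {"x":-0.89,"y":-0.548,"z":-0.1,"ax":0,"ay":0,"az":-1,"grip":-1},
  {"x":-0.89,"y":-0.548,"z":-0.1,"ax":0,"ay":0,"az":-1,"grip":-1},
  {"x":-0.89,"y":-0.548,"z":-0.1,"ax":0,"ay":0,"az":-1,"grip":-1},
  {"x":-0.89,"y":-0.548,"z":-0.1,"ax":0,"ay":0,"az":-1,"grip":-1},
  {"x":-0.89,"y":-0.548,"z":-0.1,"ax":0,"ay":0,"az":-1,"grip":-1},
  {"x":-0.89,"y":-0.548,"z":-0.1,"ax":0,"ay":0,"az":-1,"grip":-1},
  {"x":-0.89,"y":-0.548,"z":-0.1,"ax":0,"ay":0,"az":-1,"grip":-1},
  {"x":-0.89,"y":-0.548,"z":-0.1,"ax":0,"ay":0,"az":-1,"grip":-1},
  {"x":-0.89,"y":-0.548,"z":-0.1,"ax":0,"ay":0,"az":-1,"grip":-1},
], force=40)

```text
time: 1.5
tool_pos: [0.5481, 0.2436, 0.3313]
tcp_rot: [-0.329, 3.123, -0.002]
wrist_force: [-0.1, 1.3, 0.9]
width: 1.0
grip_force: 0.0
```

>>> step_arm([
  {"x":0,"y":0,"z":0,"ax":0,"ay":0,"az":-0.46,"grip":-1},
  {"x":0,"y":0,"z":0,"ax":0,"ay":0,"az":-0.46,"grip":-1},
  {"x":0,"y":0,"z":0,"ax":0,"ay":0,"az":-0.46,"grip":-1},
  {"x":0,"y":0,"z":0,"ax":0,"ay":0,"az":-0.46,"grip":-1},
], force=40)

```text
time: 1.9
tool_pos: [0.5452, 0.2474, 0.3311]
tcp_rot: [0.707, -3.06, -0.0]
wrist_force: [-0.9, 0.3, -0.0]
width: 1.001
grip_force: 0.0
```

```bash
python3 - <<'E'
from h import *
import pickle
c=imaging.read_camera('wrist');pickle.dump(c,open('w1.pkl','wb'))
cv2.imwrite('pics/e.png',cv2.resize(c['img'][...,::-1],None,fx=1.5,fy=1.5))
st=bot.read_state();print(st['time'],st['tool_pos'],st['wrist_force'],st['q']);print(Ro.from_rotvec(st['tcp_rot']).as_matrix().round(3))
E
```

```text
1.95 [0.54534816 0.24732461 0.33117375] [-0.01196303  0.11027058  0.30559438] [ 3.84087116e-01  7.49933709e-02  1.64132126e+00  1.62056245e-04
  1.42551696e+00 -1.64130010e+00]
[[-0.898 -0.439 -0.   ]
 [-0.439  0.898  0.   ]
 [ 0.     0.    -1.   ]]
```

View pics/e.png

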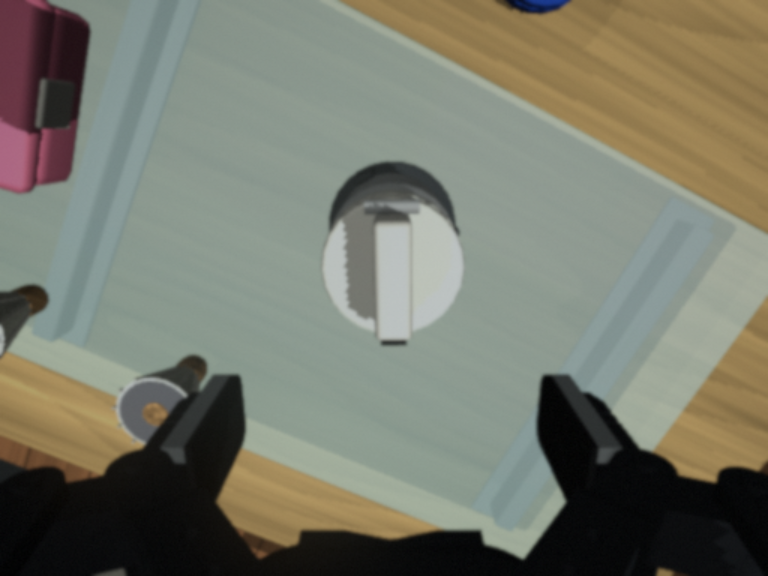

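The wrist picture shows the lid with its bar upright in the image. The bar top runs from (393,218) to (394,340), so it is in line with the fingers.

```bash
python3 - <<'E'
from h import *
import pickle
cs=pickle.load(open('c0.pkl','rb'));c=pickle.load(open('w1.pkl','rb'))
w=ray(c,393.5/1.5,279/1.5)
x,r=tri([w,ray(cs['side'],258.4,140.0),ray(cs['top'],155,179.2)]);print(x,r)
for z in(.218,.221):print(plane(c,393.5/1.5,279/1.5,z))
print('cap',plane(c,393/1.5,263/1.5,.191))
a,b=plane(c,393/1.5,218/1.5,.22),plane(c,394/1.5,340/1.5,.22);print(np.linalg.norm(a-b),np.degrees(np.arctan2(*(b-a)[1::-1])))
E
```

```text
[0.54672246 0.24814233 0.21678658] [np.float64(0.0015064336683673352), np.float64(0.001483160880126738), np.float64(0.0010510689142140647)]
[0.54528256 0.24899639 0.218     ]
[0.54448983 0.24858758 0.221     ]
cap [0.54384421 0.24815022 0.191     ]
0.0670982318240868 26.563144116920796
```

>>> step_arm([
  {"x":0,"y":0.002,"z":0.1,"ax":0,"ay":0,"az":0,"grip":-1},
  {"x":0,"y":0.002,"z":0.17,"ax":0,"ay":0,"az":0,"grip":-1},
  {"x":0,"y":0.002,"z":0.22,"ax":0,"ay":0,"az":0,"grip":-1},
  {"x":0,"y":0.002,"z":0.25,"ax":0,"ay":0,"az":0,"grip":-1},
  {"x":0,"y":0.002,"z":0.268,"ax":0,"ay":0,"az":0,"grip":-1},
  {"x":0,"y":0.002,"z":0.268,"ax":0,"ay":0,"az":0,"grip":-1},
], force=40)

```text
time: 2.55
tool_pos: [0.545, 0.2477, 0.1966]
tcp_rot: [0.709, -3.059, 0.0]
wrist_force: [0.1, -0.4, -0.5]
width: 0.999
grip_force: 0.0
```

>>> step_arm([
  {"x":0,"y":0,"z":0,"ax":0,"ay":0,"az":0,"grip":1},
  {"x":0,"y":0,"z":0,"ax":0,"ay":0,"az":0,"grip":1},
  {"x":0,"y":0,"z":0,"ax":0,"ay":0,"az":0,"grip":1},
  {"x":0,"y":0,"z":0,"ax":0,"ay":0,"az":0,"grip":1},
  {"x":0,"y":0,"z":0,"ax":0,"ay":0,"az":0,"grip":1},
  {"x":0,"y":0,"z":0,"ax":0,"ay":0,"az":0,"grip":1},
  {"x":0,"y":0,"z":0,"ax":0,"ay":0,"az":0,"grip":1},
  {"x":0,"y":0,"z":0,"ax":0,"ay":0,"az":0,"grip":1},
], force=40)

```text
time: 3.35
tool_pos: [0.5458, 0.2478, 0.1981]
tcp_rot: [-0.709, 3.059, 0.0]
wrist_force: [-1.1, -0.5, 5.1]
width: 0.226
grip_force: 42.3
```

>>> step_arm([
  {"x":0,"y":0,"z":0.002,"ax":0,"ay":0,"az":0.1,"grip":1},
  {"x":0,"y":0,"z":0.002,"ax":0,"ay":0,"az":0.2,"grip":1},
  {"x":0,"y":0,"z":0.002,"ax":0,"ay":0,"az":0.3,"grip":1},
  {"x":0,"y":0,"z":0.002,"ax":0,"ay":0,"az":0.4,"grip":1},
  {"x":0,"y":0,"z":0.002,"ax":0,"ay":0,"az":0.5,"grip":1},
], force=40)

```text
time: 3.85
tool_pos: [0.5468, 0.248, 0.1979]
tcp_rot: [-0.301, 3.123, 0.001]
wrist_force: [1.8, -0.5, 4.8]
width: 0.224
grip_force: 42.3
```

```bash
cat > s.py <<'E'
from h import *
st=bot.read_state();m=Ro.from_rotvec(st['tcp_rot']).as_matrix()
print(st['tool_pos'].round(4),st['wrist_force'].round(1),st['torque'].round(3),'yaw y',np.degrees(np.arctan2(m[1,1],m[0,1])).round(2),'tilt',np.degrees(np.arccos(-m[2,2])).round(2),st['q'][5],st['width'])
E
python3 s.py
```

```text
[0.5468 0.248  0.1979] [ 1.8 -0.5  4.8] [-0.207 -0.351  0.132] yaw y 101.01 tilt 0.22 -1.378004306237342 0.22425136663342396
```

>>> step_arm([
  {"x":0,"y":0,"z":0.002,"ax":0,"ay":0,"az":0.08,"grip":1},
  {"x":0,"y":0,"z":0.002,"ax":0,"ay":0,"az":0.16,"grip":1},
  {"x":0,"y":0,"z":0.002,"ax":0,"ay":0,"az":0.24,"grip":1},
  {"x":0,"y":0,"z":0.002,"ax":0,"ay":0,"az":0.32,"grip":1},
], force=40)

```text
time: 4.25
tool_pos: [0.5447, 0.2474, 0.1942]
tcp_rot: [0.038, -3.14, 0.001]
wrist_force: [-0.4, 0.2, -0.8]
width: 0.229
grip_force: 41.4
```

```bash
python3 s.py
```

```text
[0.5447 0.2474 0.1942] [-0.4  0.2 -0.8] [-0.009  0.03  -0.03 ] yaw y 91.4 tilt 0.11 -1.2106471605067588 0.2291742612945662
```

The force is gone and the tool has sunk 4 mm after about 25° of turn, so the lid has dropped. Next I push it home gently, without turning.

>>> step_arm([
  {"x":0,"y":0,"z":0.006,"ax":0,"ay":0,"az":0,"grip":1},
  {"x":0,"y":0,"z":0.01,"ax":0,"ay":0,"az":0,"grip":1},
  {"x":0,"y":0,"z":0.014,"ax":0,"ay":0,"az":0,"grip":1},
  {"x":0,"y":0,"z":0.017,"ax":0,"ay":0,"az":0,"grip":1},
  {"x":0,"y":0,"z":0.017,"ax":0,"ay":0,"az":0,"grip":1},
], force=40)

```text
time: 4.75
tool_pos: [0.5455, 0.2478, 0.1891]
tcp_rot: [-0.043, 3.14, 0.0]
wrist_force: [-4.3, -0.5, 11.4]
width: 0.227
grip_force: 42.9
```

```bash
python3 s.py
```

```text
[0.5455 0.2478 0.1891] [-4.3 -0.5 11.4] [-0.468  0.639 -0.066] yaw y 91.56 tilt 0.05 -1.2130785817291125 0.2269261211638921
```

The tool is 9.0 mm lower than at the grasp and is carrying 11 N, so the lid is home. I'll ease off, open and back away.

>>> step_arm([
  {"x":0,"y":0,"z":-0.005,"ax":0,"ay":0,"az":0,"grip":1},
  {"x":0,"y":0,"z":-0.005,"ax":0,"ay":0,"az":0,"grip":-1},
  {"x":0,"y":0,"z":-0.005,"ax":0,"ay":0,"az":0,"grip":-1},
  {"x":0,"y":0,"z":-0.005,"ax":0,"ay":0,"az":0,"grip":-1},
  {"x":0,"y":0,"z":-0.005,"ax":0,"ay":0,"az":0,"grip":-1},
  {"x":0,"y":0,"z":-0.005,"ax":0,"ay":0,"az":0,"grip":-1},
  {"x":0,"y":0,"z":-0.005,"ax":0,"ay":0,"az":0,"grip":-1},
  {"x":0,"y":0,"z":-0.005,"ax":0,"ay":0,"az":0,"grip":-1},
], force=40)

```text
time: 5.55
tool_pos: [0.5454, 0.2477, 0.1892]
tcp_rot: [0.041, -3.141, 0.0]
wrist_force: [-0.3, -0.6, -0.7]
width: 0.997
grip_force: 0.0
```

>>> step_arm([
  {"x":0,"y":0,"z":-0.05,"ax":0,"ay":0,"az":0,"grip":-1},
  {"x":0,"y":0,"z":-0.12,"ax":0,"ay":0,"az":0,"grip":-1},
  {"x":0,"y":0,"z":-0.2,"ax":0,"ay":0,"az":0,"grip":-1},
  {"x":0,"y":0,"z":-0.26,"ax":0,"ay":0,"az":0,"grip":-1},
  {"x":0,"y":0,"z":-0.26,"ax":0,"ay":0,"az":0,"grip":-1},
  {"x":0,"y":0,"z":-0.26,"ax":0,"ay":0,"az":0,"grip":-1},
], force=40)

```text
time: 6.15
tool_pos: [0.5458, 0.2479, 0.3203]
tcp_rot: [-0.041, 3.139, 0.001]
wrist_force: [0.4, -0.2, -0.7]
width: 0.995
grip_force: 0.0
```

```bash
python3 s.py; python3 - <<'E'
from h import *
s=imaging.read_camera('side');w=imaging.read_camera('wrist')
a=cv2.resize(s['img'][125:210,225:295,::-1],(370,450),interpolation=cv2.INTER_CUBIC)
b=cv2.resize(w['img'][60:300,130:360,::-1],(420,450),interpolation=cv2.INTER_CUBIC)
cv2.imwrite('pics/f.png',np.hstack([a,b]))
E
```

```text
[0.5458 0.2479 0.3203] [ 0.4 -0.2 -0.7] [-0.048  0.014  0.03 ] yaw y 91.51 tilt 0.13 -1.2123884624767258 0.9945910171283076
```

View pics/f.png

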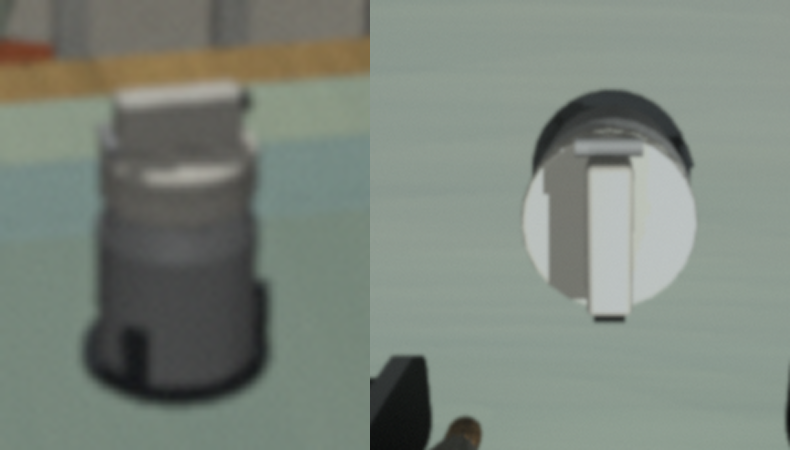

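The lid sits level and low on the flask: its skirt at (178,200) in the side crop now covers the neck. The bar is at (610,240) in the wrist crop, and the gripper is clear.

```bash
python3 -c "
from workcell import bot
print(bot.finish_job())"
```

```text
the job is handed in; nothing more can be done
None
```

The lid dropped after about 25° of clockwise turn, went down the full 9 mm to sit home and level on the flask, and was released; the lunchbox and shuttlecocks were never approached, and the job is handed in (no verdict was returned).

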